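# Load the crucible furnace and click its blank selector to programme five

### The arm

A 6-joint arm with a two-finger parallel gripper is mounted at the origin on a cart in front of the work surface, level with it; the furniture and walls round the work are solid. World frame = base frame: x ahead of the robot, y to its left, z up, the work surface at z = 0. Lengths are in m, angles in rad, forces in N, time in s.
With the tool pointing down it reaches from about 0.35 to 1 m from the base axis. Payload 7.1 kg.
Tool frame: the origin (TCP) lies between the finger pads; the fingertips stand 22 mm ahead of it and the grasp point (between the pads) lies 3 mm ahead of it; z points along the fingers, y is the line along which they close (so a half turn about z gives the same grasp; the last joint's range is limited). The gripper opens to 85 mm and grips with 20 to 120 N. Pads are 22 mm wide; open, the fingers measure 114 mm over their backs; the gripper's body (76 mm by 85 mm) begins 54 mm behind the grasp point. The pads swing forward as they close: fully open they stand 13 mm farther back than shut.
Start: joints at [-1.361, 0.423, 1.63, -0, 1.089, -0.019], TCP at [0.142, -0.609, 0.253] pointing down, gripper open.
Joint ranges: [-3, 3], [-0.9, 2.11], [0.09, 2.58], [-1.31, 4.45], [0.11, 2.69], [-2.54, 2.54]. Speed limits (rad/s): [2.39, 2.39, 3.01, 3.14, 3.14, 3.14].

### API

Orientations are given as a rotation vector (axis times angle).
In Python, from rig import manip gives the robot as it stands. The module is installed in compiled form; this text tells all that it offers. Calls block until the motion is done:
- manip.move_to(position, orientation): joint-space move of the TCP to a pose.
- manip.servo_line(position, orientation=None, rate=0.15): straight line of the TCP; orientation=None keeps the orientation; rate is the mean speed in m/s.
- manip.set_joints(angles): joint-space move.
- manip.command_gripper(opening, f_grip=None): finger opening in m; f_grip is the grip in N (None keeps the last); returns when the fingers have stopped.
- manip.hold(seconds).
- manip.solve_ik(position, orientation): joint angles nearest the present ones, or None.
- manip.camera(name): name is "scene" or "top" or "wrist"; returns a dict with "image" (384x512x3 uint8, red, green, blue), "fx", "fy", "cx", "cy" (pixels), "cam_to_world" (4x4, takes a point from camera to world coordinates); the wrist camera has in their place "mount" (4x4, takes a point from camera to tool coordinates, whose origin is the TCP and whose axes are the flange's). Camera axes: x right, y down, z forward; pixel columns grow to the right and rows downward; lengths in m; the calibration is good to about 2 mm. A picture is of the moment at which its call begins: read the wrist's pose just before it. There is no depth.
A pose or a line that the arm cannot do raises manip.IKError and nothing moves.
- manip.sign_off(): hands the job in; it is judged then, once.
Readings, each from a call of its own:
- manip.get_time(): time.
- manip.get_joint_positions(): joint angles.
- manip.get_joint_vel(): joint speeds.
- manip.get_tau(): joint torques, N m.
- manip.get_position(): TCP position.
- manip.get_ee_rot(): TCP orientation.
- manip.get_contact_force(): force on the tool from outside, world axes, zero at the start.
- manip.get_torque(): the same for the moment, N m.
- manip.get_width(): finger opening in m.
- manip.get_grip_force(): force on a finger pad.
Only numpy, scipy, OpenCV 4.12 (cv2) and the standard library are available. Lean on these libraries where they do the work, as an engineer would, in place of code of your own. Each camera call takes 0.05 s, during which the arm holds its last target. There are 200 camera calls.

### The job

Stand the white crucible upright in the open tray of the small furnace and shut the furnace's hinged hood over it. Then, with the hood shut, turn the blank three-spoke selector clockwise (seen from above) all the way to its end stop, and from there anticlockwise by exactly five clicks; leave the flask, jar, mortar and timer around it undisturbed.

Things in the scene. Friction and masses are not known exactly. Their poses are not given: they have to be found in the camera images.
- crucible_mid (a point): white porcelain crucible, loose, open cup 39 mm across at the rim, tapering to a narrower foot, 34 mm high; this point is its centre, 17 mm above its foot; z is up when it stands
- furnace: fixed low grey furnace with a white deck, 130 (its x) x 270 (its y) x 57 mm high; origin at the centre of its underside; x points away from its front (vented) face, y to its left. The tray with the hood is on the left half of the deck, the selector on the right half
- tray_floor (a point): centre of the tray floor, 57 mm above the bench, at x 0, y +62 mm from the furnace origin (furnace axes); the square tray is 84 x 84 mm inside with an 8 mm wide rim that stands only 6 mm above the floor
- lid_hinge (a point): middle of the hood's hinge line, which runs along the furnace's x at its left (+y) side, 52 mm left of the tray centre and 63 mm above the bench
- hood (a joint): steel hood, 100 x 100 x 48 mm outside, open below; hinge angle in rad, 0 = shut on the tray rim. It starts open (1.7 to 1.85, the limit), standing left of the tray with its roof to the left: free edge 100 mm above the hinge line, roof about 50 to 75 mm left of it. It shuts towards the furnace's right; pushed below about 1.0 it falls shut by itself, damped, in about 2 s
- selector_axis (a point): point on the selector's upright axis at the mid height of its spokes, 85 mm above the bench; it does not turn. Black hub 32 mm across, top 16 mm above this point; three identical level spokes 120 degrees apart, 10 mm thick with 12 mm balls at their ends, reaching 51 mm from the axis, about 20 mm of air below them. No pointer; starts at an unknown click, so spoke angles must be seen or felt
- needle (a joint): hidden slide driven by the selector: 0 at the clockwise stop, +0.0001 m (0.1 mm) per anticlockwise click, 10 clicks in all. Readings are too coarse to tell clicks: count them. Clicks lie 30 degrees apart; a spring ball pulls the selector into the nearest click when it is let go. Pushing a spoke 36 mm from the axis takes about 2 to 4 N per click; the stops are rigid
- conical_flask: bystander, conical flask with pink contents, 67 mm wide, 109 mm high, origin under its centre
- white_jar: bystander, white jar with red cap, 63 mm wide, 86 mm high, origin under its centre
- timer: bystander, white bench timer, 72 x 62 x 20 mm, origin under its centre
- mortar: bystander, white porcelain mortar, 67 mm wide, 42 mm high, origin under its centre
Mind the look-alikes: they are no part of the job. Of the things that look like the part that bears crucible_mid, take the one that is farthest to the robot's left at the start.

How it is judged:
By the outcome, as a careful person would: the job done as asked, in the order asked, and still so for the second after the job is handed in, with the robot touching nothing.
It also fails if it takes over 70 s, if anything falls off the work surface, if the arm or the gripper's body presses on something with over 40 N, if the wrist force passes 120 N, or if a joint passes its speed limit or range.

## Working session

There is one attempt and no reset: what is moved stays moved. The work goes in short steps, each a Python script; the robot and the scene stay as the last script left them, time stands still between calls to the robot, and variables do not carry over. Pictures are saved under pics/ and viewed, at most 10 in all, crops included, and the job is handed in when it is done.

```bash
mkdir -p pics; python3 - <<'E'
from rig import manip
import cv2,numpy as np
np.set_printoptions(precision=4,suppress=True)
for n in ("scene","top"):
    c=manip.camera(n); cv2.imwrite(f"pics/{n}0.png",cv2.resize(c["image"][:,:,::-1],(800,600),interpolation=cv2.INTER_CUBIC))
    np.savez(n+"0.npz",**c); print(n,c["fx"],c["fy"],c["cx"],c["cy"]);print(c["cam_to_world"])
print(manip.get_ee_rot(),manip.get_time(),manip.get_contact_force())
w=manip.camera("wrist");print(w["mount"],w["fx"])
E
```

```text
scene 439.95062927929246 439.95062927929246 255.4997982024179 188.01553018039664
[[-0.5619 -0.6064  0.5626 -0.2242]
 [-0.8272  0.4114 -0.3828  0.5485]
 [ 0.0007 -0.6804 -0.7328  1.0502]
 [ 0.      0.      0.      1.    ]]
top 406.84300785170205 406.84300785170205 248.07749192914937 189.63760317992183
[[-0.0161 -0.9918  0.1266  0.3567]
 [-0.9994  0.0199  0.0288  0.027 ]
 [-0.0311 -0.1261 -0.9915  1.0129]
 [ 0.      0.      0.      1.    ]]
[-3.1196 -0.3585  0.0002] 0.1 [-0.7361  0.381  -0.6607]
[[ 0.0011 -0.9502 -0.3116  0.0798]
 [ 1.      0.001   0.0006  0.0009]
 [-0.0003 -0.3116  0.9502 -0.1194]
 [ 0.      0.      0.      1.    ]] 280.53912714223014
```

View pics/scene0.png

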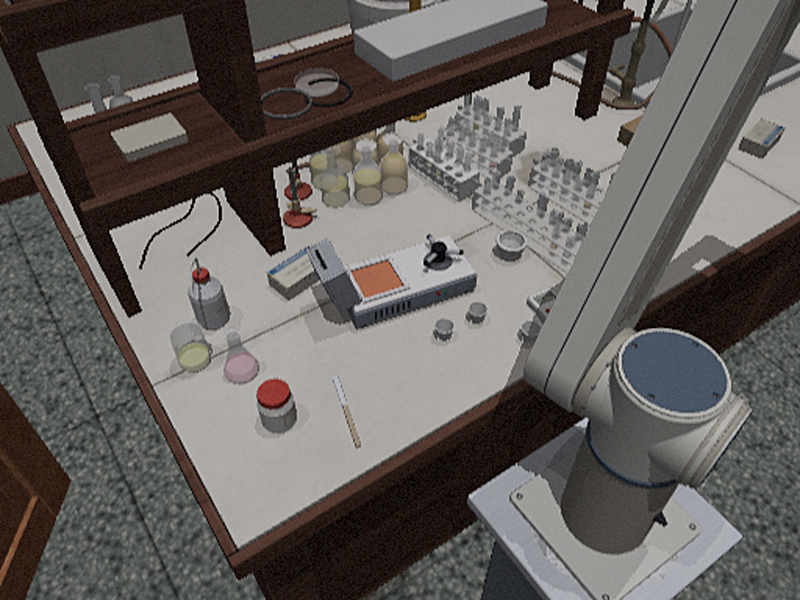

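View pics/top0.png

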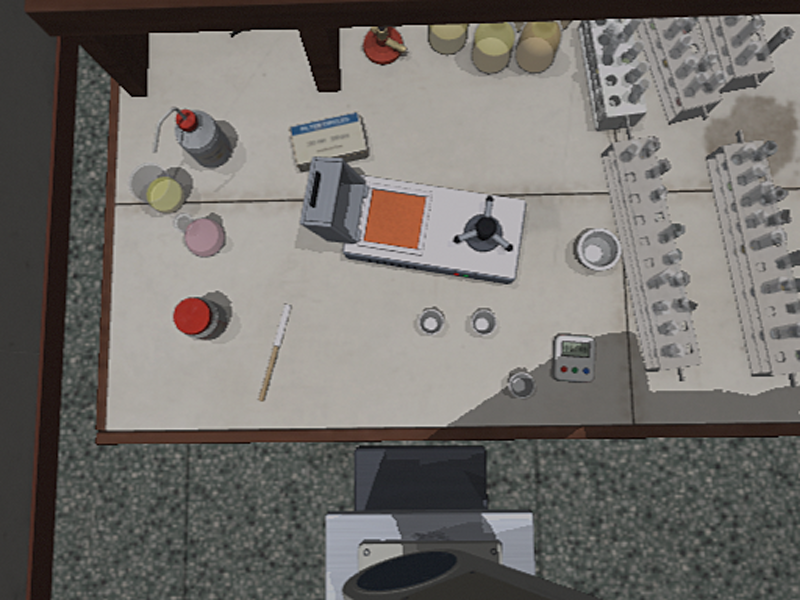

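Top view (800-px scale): candidates for the crucible are the small cups at (431,321), (483,322) and (520,384). The mortar at (598,250) is too big. The leftmost is the one at (431,321). The furnace deck corners are around (363,177), (525,200), (515,282) and (345,257), the hood is open at (335,200), and the selector hub is at (486,230).

```bash
cat > h.py <<'E'
import numpy as np,cv2
from scipy.spatial.transform import Rotation as R
np.set_printoptions(precision=4,suppress=True)
def ray(c,u,v,z):
    T=c["cam_to_world"]; d=T[:3,:3]@np.array([(u-c["cx"])/c["fx"],(v-c["cy"])/c["fy"],1]); o=T[:3,3]
    return o+d*(z-o[2])/d[2]
def down(yaw): # tool z down; tool y axis at angle yaw in world
    y=np.array([np.cos(yaw),np.sin(yaw),0]);z=np.array([0,0,-1.]);x=np.cross(y,z)
    return R.from_matrix(np.c_[x,y,z]).as_rotvec()
def wcam(m,name,x=None):
    p=m.get_position();r=m.get_ee_rot();c=m.camera("wrist")
    T=np.eye(4);T[:3,:3]=R.from_rotvec(r).as_matrix();T[:3,3]=p
    c["cam_to_world"]=T@c["mount"];np.savez(name+".npz",**c)
    return c
E
python3 - <<'E'
from h import *
c=dict(np.load("top0.npz"));s=.64
for n,u,v,z in [("cru",431,321,.034),("cru2",483,322,.034),("hub",486,228,.101),("dFL",345,257,.057),("dFR",515,282,.057),("dBR",525,200,.057),("orangeFL",363,243,.057),("oFR",422,252,.057),("oBR",428,194,.057),("oBL",370,188,.057),
 ("ball_a",489,200,.085),("ball_b",457,240,.085),("ball_c",510,248,.085),("jar",193,316,.086),("flask",204,237,.03),("timer",573,357,.02)]:
    print(n,ray(c,u*s,v*s,z))
im=c["image"][:,:,::-1]
a=cv2.resize(im[185:235,255:325],(560,400),interpolation=cv2.INTER_CUBIC)
b=cv2.resize(im[95:190,185:345],None,fx=3.5*.0+3.5,fy=3.5,interpolation=cv2.INTER_CUBIC)
o=np.zeros((a.shape[0],0,3),np.uint8)
a=cv2.resize(a,(350,250));out=np.zeros((590,560,3),np.uint8);out[:250,:350]=a;out[255:255+b.shape[0],:b.shape[1]]=b
cv2.imwrite("pics/crop1.png",out)
E
```

```text
cru [ 0.442  -0.0109  0.034 ]
cru2 [ 0.439  -0.0907  0.034 ]
hub [ 0.5708 -0.0918  0.101 ]
dFL [0.5408 0.119  0.057 ]
dFR [ 0.4967 -0.1382  0.057 ]
dBR [ 0.6236 -0.1587  0.057 ]
orangeFL [0.562  0.0912 0.057 ]
oFR [0.5459 0.0011 0.057 ]
oBR [ 0.6369 -0.0103  0.057 ]
oBL [0.6487 0.0793 0.057 ]
ball_a [ 0.6171 -0.0999  0.085 ]
ball_b [ 0.5574 -0.0504  0.085 ]
ball_c [ 0.5435 -0.1281  0.085 ]
jar [0.4515 0.3422 0.086 ]
flask [0.5833 0.3465 0.03  ]
timer [ 0.3834 -0.2287  0.02  ]
```

View pics/crop1.png

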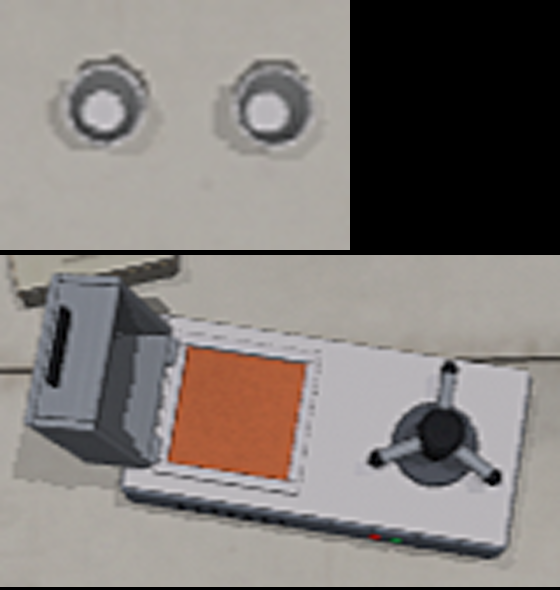

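The close crop shows both cups standing open end up; I choose the left one (crop 105,110). I'll hover over it and the furnace for a close check.

```bash
python3 - <<'E'
from h import *
from rig import manip as m
o=down(np.radians(-100))
m.move_to([0.54,-0.03,0.36],o); c2=wcam(m,"w_fur")
m.move_to([0.44,-0.011,0.17],o); c1=wcam(m,"w_cru")
print(m.get_time(),m.get_joint_positions(),m.get_position())
a=cv2.resize(c1["image"][:,:,::-1],(400,300));b=cv2.resize(c2["image"][:,:,::-1],(800,600),interpolation=cv2.INTER_CUBIC)
cv2.imwrite("pics/w_cru.png",cv2.resize(c1["image"][:,:,::-1],(640,480)));cv2.imwrite("pics/w_fur.png",b)
# expected pixels
for c,P in((c1,[[.442,-.0109,.034]]),(c2,[[.598,.040,.057],[.572,-.0925,.101]])):
    T=np.linalg.inv(c["cam_to_world"])
    for p in P:
        q=T[:3,:3]@p+T[:3,3];print(q[0]/q[2]*c["fx"]+c["cx"],q[1]/q[2]*c["fy"]+c["cy"])
E
```

```text
3.6333 [-0.0524  0.2871  2.0848  0.      0.766   1.6932] [ 0.4423 -0.0113  0.1713]
253.91426447521826 188.06835940699884
200.46554216460459 124.96106127130017
296.41910277754613 129.84970158673678
```

View pics/w_cru.png

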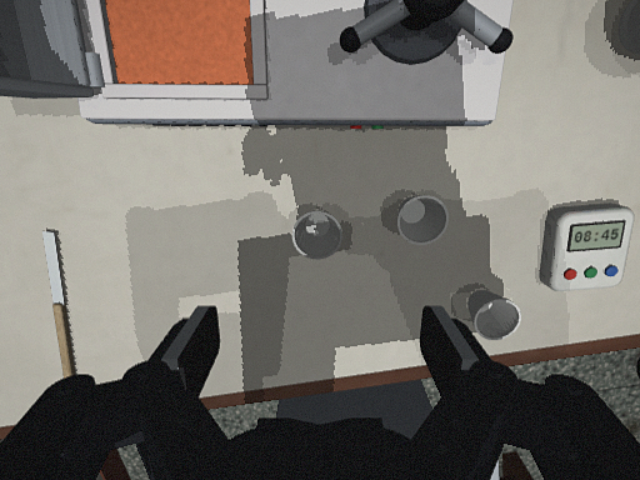

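View pics/w_fur.png

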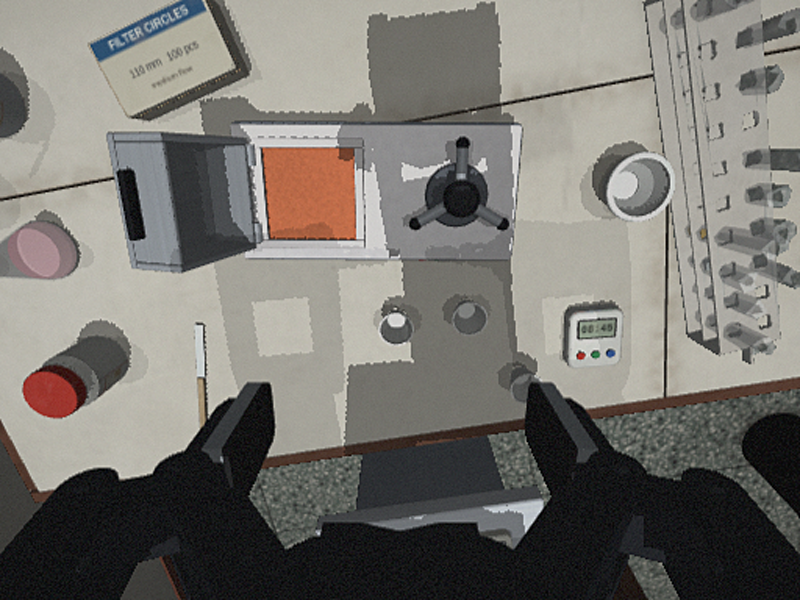

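The wrist view shows the target's rim centred at (317,234) of 640x480, within 1 px of prediction. It is an upright cup. The furnace is square to the view: tray centre (310,194), hub top (462,195), balls (462,143), (416,223) and (503,224).

```bash
python3 - <<'E'
from h import *
c=dict(np.load("w_fur.npz"));s=.64
P=lambda u,v,z:ray(c,u*s,v*s,z)
for n,u,v,z in [("tFL",269,241,.057),("tFR",356,240,.057),("tBR",354,147,.057),("tBL",262,147,.057),("hub",462,196,.101),("a",462,143,.085),("b",416,223,.085),("c",503,224,.085),("dFR",511,258,.057),("dBR",522,126,.057),("cru",397,321,.034)]: print(n,P(u,v,z))
T=np.mean([P(269,241,.057),P(356,240,.057),P(354,147,.057),P(262,147,.057)],0);print(T)
c=dict(np.load("w_cru.npz"));print(ray(c,317*.8,234*.8,.034))
E
```

```text
tFL [0.5632 0.0924 0.057 ]
tFR [0.5495 0.009  0.057 ]
tBR [ 0.6333 -0.0065  0.057 ]
tBL [0.6478 0.0759 0.057 ]
hub [ 0.5778 -0.0923  0.101 ]
a [ 0.6196 -0.0999  0.085 ]
b [ 0.5598 -0.0506  0.085 ]
c [ 0.5454 -0.1273  0.085 ]
dFR [ 0.5056 -0.1375  0.057 ]
dBR [ 0.6246 -0.1587  0.057 ]
cru [ 0.4511 -0.0138  0.034 ]
[0.5985 0.0427 0.057 ]
[ 0.4429 -0.0108  0.034 ]
```

```bash
python3 - <<'E'
from h import *
from rig import manip as m
o=down(np.radians(-100))
C=[.4427,-.0109]; T=[.5983,.0417]
m.command_gripper(.056,30)
m.servo_line([*C,.08],o); m.servo_line([*C,.028],o,.08)
print(m.get_contact_force())
m.command_gripper(.02,25); print("w",m.get_width(),m.get_grip_force(),m.get_position())
m.servo_line([*C,.16]); print("w",m.get_width())
m.servo_line([*T,.16],o); c=wcam(m,"w_pl")
cv2.imwrite("pics/w_pl.png",cv2.resize(c["image"][:,:,::-1],(640,480)))
print(m.get_time(),m.get_contact_force(),m.get_position())
E
```

```text
[-0.1778 -0.6466  0.0535]
w 0.03696318921049388 24.698718255967833 [ 0.4432 -0.0109  0.0285]
w 0.03652485148041706
8.225 [-0.0272 -0.3301 -0.4499] [0.5975 0.0415 0.1598]
```

View pics/w_pl.png

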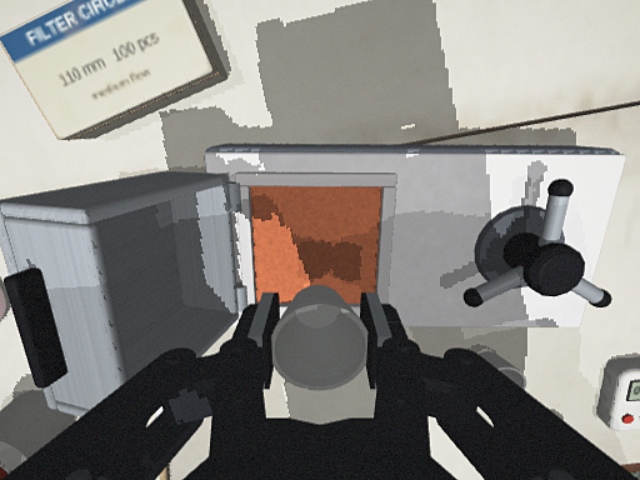

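```bash
python3 - <<'E'
from h import *
from rig import manip as m
T=np.array([.5988,.0418])
for z in (.11,.093,.089,.087,.086,.085):
    m.servo_line([*T,z],rate=.06); f=m.get_contact_force(); print(z,m.get_position()[2],f)
    if f[2]>3: break
m.command_gripper(.056); m.hold(.3); print(m.get_width(),m.get_contact_force())
m.servo_line([*T,.16],rate=.08); m.servo_line([T[0],T[1],.3]);
m.servo_line([T[0]-.03,T[1]-.02,.36]); c=wcam(m,"w_in")
cv2.imwrite("pics/w_in.png",cv2.resize(c["image"][:,:,::-1],(640,480))); print(m.get_time())
E
```

```text
0.11 0.11025051520589173 [ 0.7148 -0.8885 -0.6484]
0.093 0.09239219381677573 [ 0.6336 -0.4022 -0.2942]
0.089 0.08884298174684717 [-0.2994 -0.1707  0.6334]
0.087 0.08695967412955238 [ 0.0957  0.1094 -0.0241]
0.086 0.08598437339735647 [1.0403 0.7156 0.1026]
0.085 0.08555522201024307 [-0.8031  0.1163  5.2164]
0.05610471549308459 [ 0.3826  0.3402 -0.7132]
14.1083
```

View pics/w_in.png

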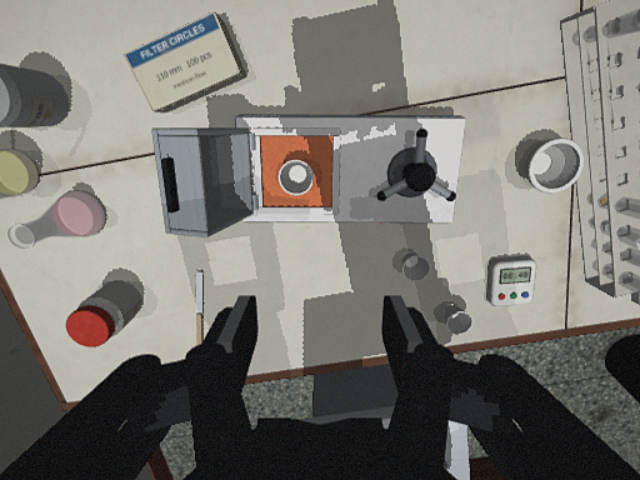

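The crucible stands mid-tray at (296,178) with the hood still open. Next I push the hood shut from its left.

```bash
python3 - <<'E'
from h import *
from rig import manip as m
fy=np.array([.1736,.985]);fx=np.array([.985,-.1736])
H=np.array([.5985,.0417])+.052*fy
def P(y,zt): q=H+y*fy; return [q[0],q[1],zt+.022]
o=down(np.radians(-100))
m.command_gripper(0,40)
m.move_to(P(.125,.30),o); m.servo_line(P(.125,.126),rate=.2)
for th in np.arange(1.85,.84,-.1):
    r,h=.075,.048
    y=-r*np.cos(th)+h*np.sin(th)+.016; z=r*np.sin(th)+h*np.cos(th)+.063
    m.servo_line(P(y,z),rate=.1); f=m.get_contact_force(); print("%.2f"%th,np.r_[f@np.r_[fy,0],f[2]])
    if np.linalg.norm(f)>30: break
y0=y
m.servo_line(P(y0+.02,z+.03),rate=.15); m.servo_line(P(y0+.02,.3),rate=.25)
m.move_to([.5,-.09,.36],o);c=wcam(m,"w_hood"); m.hold(.1)
cv2.imwrite("pics/w_hood.png",cv2.resize(c["image"][:,:,::-1],(640,480))); print(m.get_time(),m.get_joint_positions())
for k in range(3):
  for b in (-10,110,230,-130,-250,350):
    pass
S=np.array([.575,-.0926])
for yaw in range(-360,361,30):
    q=m.solve_ik([S[0]+.036*np.cos(np.radians(yaw-90-10)),S[1]+.036*np.sin(np.radians(yaw-90-10)),.094],down(np.radians(yaw-10)))
    if yaw<0 and yaw>=-360: print("tool yaw",yaw-10,None if q is None else q[5])
E
```

```text
1.85 [3.8167 6.1139]
1.75 [1.1574 0.0529]
1.65 [1.1016 1.1457]
1.55 [0.5303 0.2423]
1.45 [ 0.9028 -0.0169]
1.35 [ 0.0687 -0.3047]
1.25 [-0.3704 -0.0748]
1.15 [-0.0309 -0.764 ]
1.05 [-0.2393  0.931 ]
0.95 [ 0.0991 -0.8963]
0.85 [ 1.684  -0.0323]
21.7167 [-0.1994  0.1349  1.7694  0.0002  1.2381  1.5442]
tool yaw -370 -0.06733671479333259
tool yaw -340 -0.5809063347183487
tool yaw -310 -1.081824128002717
tool yaw -280 -1.5760452310099797
tool yaw -250 -2.0703564483768857
tool yaw -220 None
tool yaw -190 None
tool yaw -160 None
tool yaw -130 2.1211505395556305
tool yaw -100 1.5648556265783276
tool yaw -70 1.0086542415796167
tool yaw -40 0.4626397473139603
```

View pics/w_hood.png

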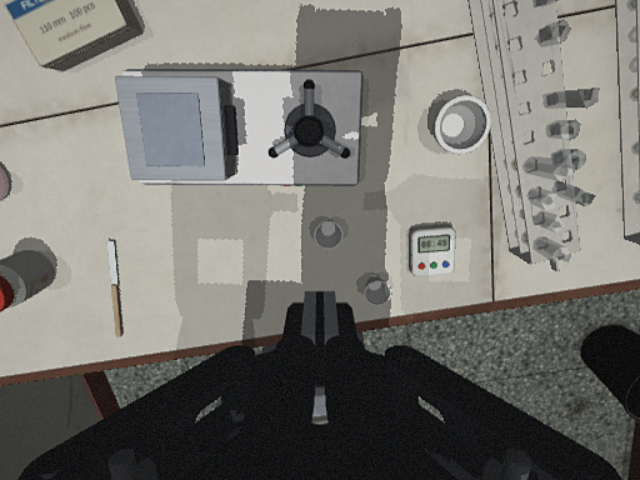

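The hood is shut. The selector spokes are unchanged, one pointing straight back at (309,86). I straddle that one and turn clockwise, feeling for the stop.

```bash
cat >> h.py <<'E'
S=np.array([.575,-.0926])
def pose(phi,side,z=.092,r=.036):
    a=np.radians(phi); return [S[0]+r*np.cos(a),S[1]+r*np.sin(a),z],down(np.radians(phi+side))
def turn(m,phi,end,side,step=5,lim=9,rate=.06):
    log=[]
    while abs(end-phi)>.01:
        phi+=np.clip(end-phi,-step,step); p,o=pose(phi,side)
        m.servo_line(p,o,rate=rate); f=m.get_contact_force()
        a=np.radians(phi); t=-f[0]*np.sin(a)+f[1]*np.cos(a); log.append((round(phi+10),round(float(t),1)))
        if abs(t)>lim: break
    print(log); return phi
E
python3 - <<'E'
from h import *
from rig import manip as m
phi=-10;side=90
p,o=pose(phi,side,.2); m.move_to(p,o); m.command_gripper(.03,30)
p,o=pose(phi,side); m.servo_line(p,o,rate=.12); print(m.get_contact_force())
m.command_gripper(.014); print(m.get_width(),m.get_contact_force(),m.get_time())
phi=turn(m,phi,-10-210,side)
m.hold(.2);print(phi,m.get_contact_force(),m.get_position(),m.get_time(),m.get_joint_positions()[5])
E
```

```text
[ 1.4186 -0.0401  0.8474]
0.014141419825997517 [ 0.0025  0.1019 -0.8899] 26.1
[(-5, 1.8), (-10, 0.6), (-15, -0.8), (-20, -1.4), (-25, -1.4), (-30, 0.1), (-35, 1.2), (-40, 1.2), (-45, 0.2), (-50, -2.1), (-55, -2.8), (-60, -0.4), (-65, 1.8), (-70, 1.5), (-75, 0.1), (-80, -1.1), (-85, -2.0), (-90, -0.2), (-95, 0.9), (-100, 1.2), (-105, -0.2), (-110, -1.4), (-115, -2.4), (-120, -1.2), (-125, 0.4), (-130, 0.6), (-135, 0.7), (-140, -1.4), (-145, -0.8), (-150, -0.9), (-155, 0.4), (-160, 2.5), (-165, 0.8), (-170, 0.1), (-175, -1.5), (-180, -0.9), (-185, 0.9), (-190, 1.9), (-195, 0.5), (-200, -0.6), (-205, -1.8), (-210, 0.0)]
-220 [ 0.9339  0.8871 -0.3169] [ 0.5474 -0.0696  0.0921] 36.8 2.118659184399395
```

Seven detents have gone by (force wave every 30°) with no stop yet. The wrist is near its range, so I regrasp the next spoke and carry on.

```bash
python3 - <<'E'
from h import *
from rig import manip as m
p,o=pose(-220,90); m.command_gripper(.03); m.servo_line([p[0],p[1],.13],rate=.25)
phi=-100;side=90
p,o=pose(phi,side,.13); m.move_to(p,o)
p,o=pose(phi,side); m.servo_line(p,o,rate=.15); print(m.get_contact_force())
m.command_gripper(.014); print(m.get_width(),m.get_contact_force(),m.get_time())
phi=turn(m,phi,phi-120,side,lim=8)
m.hold(.1);print(phi+10,m.get_contact_force(),m.get_position(),m.get_time(),m.get_joint_positions()[5])
E
```

```text
[-0.1254  0.1048  0.0541]
0.014026292991049983 [0.9093 0.2058 0.641 ] 39.9917
[(-95, 2.1), (-100, 1.0), (-105, 1.0), (-110, -0.9), (-115, -1.1), (-120, -0.5), (-125, 0.7), (-130, 9.3)]
-130 [ 6.0993 -7.3388 -4.5805] [ 0.55   -0.1173  0.0925] 42.0917 0.6381631061907266
```

```bash
python3 - <<'E'
from h import *
from rig import manip as m
phi=turn(m,-140,-10+30,90,step=6)
m.hold(.1);print(phi+10,m.get_contact_force(),m.get_position(),m.get_time())
p,o=pose(phi,90); m.command_gripper(.03); m.hold(.3); m.servo_line([p[0],p[1],.2],rate=.2)
m.move_to([.48,-.09,.36],down(np.radians(-10)));
c=wcam(m,"w_end"); t=m.camera("top");np.savez("top1.npz",**t)
cv2.imwrite("pics/end.png",np.hstack([cv2.resize(c["image"][:,:,::-1],(400,300)),cv2.resize(t["image"][60:230,130:357,::-1],(400,300))]));print(m.get_time(),m.get_contact_force())
E
```

```text
[(-124, 0.1), (-118, -1.0), (-112, -0.5), (-106, 0.1), (-100, 1.3), (-94, 1.7), (-88, 0.5), (-82, -0.8), (-76, -0.3), (-70, 1.3), (-64, 1.8), (-58, 0.2), (-52, -1.4), (-46, -0.6), (-40, 1.5), (-34, 2.3), (-28, -0.2), (-22, -1.6), (-16, -0.9), (-10, 1.0), (-4, 2.1), (2, -0.0), (8, -1.7), (14, -0.6), (20, 0.9), (26, 1.6), (30, 0.8)]
30 [0.4889 0.0966 0.2507] [ 0.6088 -0.0805  0.092 ] 49.1583
52.3167 [ 0.0036 -0.6422  0.0432]
```

View pics/end.png

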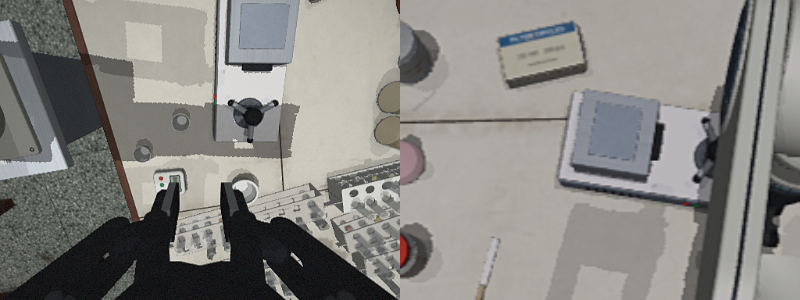

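The hood is shut and the selector spokes lie at 30, 150 and 270° (left image: hub (254,118), one spoke straight down). That matches five clicks from the stop. The timer and mortar in the left image, and the parts of the jar and flask visible in the right, look undisturbed.

```bash
python3 -c "
from rig import manip as m
print(m.sign_off())"
```

```text
the job is handed in; nothing more can be done
None
```

The job is handed in: I stood the leftmost crucible in the tray, shut the hood, then turned the selector clockwise to its stop and back five clicks anticlockwise, at about 52 s of the 70 s allowed.

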